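# Empty the catch tray and hold the hinge leaf for its pin

## Task

Empty the printer's catch tray: first put the finished blue hinge in the grey tote, then pick up the loose orange hinge leaf and lower its knuckle fully down between the two green knuckles on the wooden jamb block, so that the pin holes line up and the leaf lies level, straight out from the green leaf. Finish while still gripping the orange leaf there, held aligned and still, so that a colleague can push the pin through; leave the pin, the screwdriver and the solder spool alone.

Things in the scene. Friction and masses are not known exactly. Their poses are not given: they have to be found in the camera images.
- hinge_center (a point): Finished hinge, blue plastic, folded shut, steel pin in (0.1 kg): a block 58 (x) x 44 (y) x 18 mm high, round knuckle of radius 9 mm along its +x end (total x = -29 to +51 mm, pin ends to y = +-25 mm at x = 42 only). Lies flat in the catch tray. This point: centre of the 58 x 44 block, 9 mm above its underside; z up. Grip it across the 44 mm width (along y).
- leaf_center (a point): Loose hinge leaf, orange plastic (0.07 kg): a plate 58 (x) x 44 (y) x 16 mm thick and, beyond its +x end, one knuckle 26 mm wide (y), outer radius 11 mm, with a 10 mm pin hole along y. Lies flat in the catch tray, undersides of plate and knuckle flush. This point: centre of the plate, 8 mm above its underside; x points to the knuckle, z up. Grip the plate across its 44 mm width (along y).
- leaf_bore (a point): Centre of the pin hole in the orange leaf's knuckle: 49 mm along +x from leaf_center and 3 mm above it (11 mm above the underside). Hole along y.
- jamb_bore (a point): Where the orange knuckle's hole must come to lie: on the axis of the two green fixed knuckles, midway between them, 75 mm above the bench. y runs along the axis, x away from the robot to the green leaf, z up. The gap between the green knuckles is 30 mm (y = +-15 mm), for the 26 mm orange knuckle; knuckle edges are chamfered 2.5 mm. The orange plate must point to -x, its x along this x.
- jamb: Fixed jamb block with the green leaf (origin on the bench under jamb_bore, same axes). Wood and leaf span x = -18 to +86, y = +-35, foot x = -29 to +101, y = +-50, 10 high; top 86 mm above the bench. In the gap a black saddle: flat floor 64 mm above the bench, on which the orange knuckle rests with the holes level, its walls leaving 1.7 mm play in x. Nothing under the orange plate: let go, it drops.
- tray: Printer's catch tray, dark steel, fixed: 200 mm (x) by 310 mm (y), rim 18 mm high, floor and walls 4 mm thick. Origin at the centre of its underside, on the bench. The blue hinge and the orange leaf lie on its floor, one towards +y and one towards -y, either way round.
- tote: Open grey plastic tote, fixed: 210 mm (x) by 170 mm (y), 70 mm high, walls and floor 5 mm thick, empty. Origin at the centre of its underside, on the bench.
- pin: Steel hinge pin with a square head, 8 mm diameter, 86 mm long, lying in a clear dish (60 x 120 x 14 mm); leave it there. Origin under its middle.
- screwdriver: Screwdriver lying on the bench; leave it alone. Red handle, steel blade; the origin lies on the bench under it.
- spool: Red solder spool standing on end, 54 mm diameter, 44 mm high; leave it alone. Origin at the centre of its underside.
Mind the look-alikes: they are no part of the job. Of the things that look like the part that bears hinge_center, take the one that is farthest from the robot's base at the start. There is more than one size of the part that bears leaf_center; the job needs the smaller.

How it is judged:
By the outcome, as a careful person would: the job done as asked, in the order asked, and still so for the second after the job is handed in, while the arm keeps its last pose, push and grip.
It also fails if it takes over 58 s, if anything falls off the work surface, if the arm or the gripper's body presses on something with over 40 N, if the wrist force passes 120 N, or if a joint passes its speed limit or range.

## Robot

A 6-joint arm with a two-finger parallel gripper is mounted at the origin on the work surface. World frame = base frame: x ahead of the robot, y to its left, z up, the work surface at z = 0. Lengths are in m, angles in degrees, forces in N, time in s.
With the tool pointing down it reaches from about 0.4 to 0.825 m from the base axis. Payload 7 kg.
Tool frame: the origin (TCP) lies at the very end of the fingers, on their centre line; the grasp point (between the pads) lies 19 mm behind it; z points along the fingers, y is the line along which they close (so a half turn about z gives the same grasp; the last joint's range is limited). The gripper opens to 88 mm and grips with 3 to 60 N. Pads are 19 mm wide; open, the fingers measure 130 mm over their backs; the gripper's body (78 mm by 193 mm) begins 47 mm behind the grasp point.
Start: joints at [79.933, 20.546, 0.682, 0, -70.136, -16.507], TCP at [0.302, 0.604, 0.227] pointing down, gripper open.
Joint ranges: [-176.03, 176.03], [-82.01, 121.73], [-58.28, 71.71], [-173.87, 95.51], [-174.79, -0.11], [-173.66, 173.66]. Speed limits (degrees/s): [136.94, 136.94, 172.46, 180, 180, 180].

## Interface

Orientations are given as [roll, pitch, yaw] about the fixed x, y, z axes, in that order (R = Rz(yaw) Ry(pitch) Rx(roll)).
In Python, from plant import r gives the robot as it stands. The module is installed in compiled form; this text tells all that it offers.
- The arm moves only by the tool jog_arm, never from a script. Its arguments are lists of equal length, an entry for each row: "travel": the shift along the tool's x, y, z each as a share of 50 cm, from -1 to 1, a list of three; "dr": the turn, a rotation vector about the tool's x, y, z each as a share of 360 degrees, from -1 to 1, a list of three; "claw": the opening, from 0 (shut) to 1 (fully open). A call has exactly 10 rows; each row is the pose to reach, as a shift and turn from the pose commanded when the call began, along the tool's axes at that moment, turning the shorter way round; what a row does not reach only later rows make up. A row lasts 1/8 s, in which the tool goes at most 62.5 mm and 10.7 degrees, less where a joint would pass 70% of its speed; a pose out of reach is approached as far as the arm can. A call with a number of a shift or a turn outside -1 to 1 is refused whole. A call with a gripper value outside its range is refused whole. The fingers move at their own pace and stop on an object; "newtons" is the grip in N (left out, the last holds). Time passes only in rows, so rows that repeat a pose let the fingers close, or fill a call up. It gives the time, the measured TCP pose, the force, the opening and the grip force at its end, in the units of the state.
- r.get_state(): the state, without advancing time (a new reading comes with each control period).
- r.capture(name): name is "side" or "top" or "wrist"; returns a dict with "pixels" (400x640x3 uint8, red, green, blue), "range_z" (400x640 float32, m along the optical axis (not along the pixel's ray), 0 where there is no reading), "fx", "fy", "cx", "cy" (pixels), "dist_coeffs" ([k1, k2, p1, p2, k3] as OpenCV has them; the pictures are not rectified), "position" and "attitude" of the camera in the world; the wrist camera has in their place "hand_eye" (4x4, takes a point from camera to tool coordinates, whose origin is the TCP and whose axes are the flange's). Camera axes: x right, y up, looking along -z (the intrinsics and any distortion apply to the point x, -y, -z); pixel columns grow to the right and rows downward; lengths in m; the calibration is good to about 2 mm. A picture is of the moment at which its call begins: read the wrist's pose just before it.
- r.close_job(): hands the job in; it is judged then, once.
Trained networks look in the newest picture that a camera, given by its name, has taken for a name from the list of things; names that differ only in an ending like _2 or _b are one class to them, and where a whole thing is asked for, a point or a joint stands for the part that bears it (a point fixed in the world has none). Each returns a list of dicts, best first, with "conf" (0 to 1); they miss things now and then, are a little off and sometimes report something else, mostly with a low value. They report only what shows in the picture. A call takes as long as a camera call. They do not tell look-alikes from the thing itself.
- r.boxes_of(name, camera): "extent" ([left, top, right, bottom] in pixels, round what is visible of it).
- r.regions_of(name, camera): "pixels" (400x640 bool, what is visible of it) and "extent" ([left, top, right, bottom] in pixels, round what is visible of it).
- r.tip_of(name, camera): "at" ([column, row] in pixels: a listed point, or the origin of a listed thing).
The state is a dict: "time_s": time; "joints": joint angles; "qd": joint speeds; "joint_torque": joint torques, N m; "tcp_pos": TCP position; "eef_rot": TCP orientation; "contact_force": force on the tool from outside, world axes, zero at the start; "moment": the same for the moment, N m; "gripper_width": finger opening in m; "gripper_force": force on a finger pad.
Only numpy, scipy, OpenCV 4.12 (cv2) and the standard library are available. Lean on these libraries where they do the work, as an engineer would, in place of code of your own. Each camera call takes 0.05 s, during which the arm holds its last target. There are 200 camera calls.

## Working session

There is one attempt and no reset: what is moved stays moved. The work goes in short steps, Python scripts to look and compute and a tool call to move; the robot and the scene stay as the last step left them, time stands still between calls to the robot, and variables do not carry over. Pictures are saved under pics/ and viewed, at most 10 in all, crops included, and the job is handed in when it is done.

Besides the shell and the picture viewer there is one more tool, called after "Call:" as name(argument=value, ...), one argument or row to a line, values as JSON. jog_arm: Moves the arm, as the interface text tells. Its arguments: {"type":"object","properties":{"travel":{"type":"array"},"dr":{"type":"array"},"claw":{"type":"array"},"newtons":{"type":"number"}},"required":["travel","dr","claw"]}

```bash
mkdir -p pics; cat > h.py <<'E'
import numpy as np, cv2
from scipy.spatial.transform import Rotation as R
from plant import r
def rot(a):
    a=np.array(a,float)
    return a if a.shape==(3,3) else (R.from_quat(a).as_matrix() if a.size==4 else R.from_euler('xyz',a,degrees=True).as_matrix())
def campose(c,st=None):
    if 'hand_eye' in c:
        T=np.eye(4);T[:3,:3]=rot(st['eef_rot']);T[:3,3]=st['tcp_pos'];return T@np.array(c['hand_eye'])
    T=np.eye(4);T[:3,:3]=rot(c['attitude']);T[:3,3]=c['position'];return T
def K(c): return np.array([[c['fx'],0,c['cx']],[0,c['fy'],c['cy']],[0,0,1.]])
def ray(c,T,px):
    n=cv2.undistortPoints(np.array(px,float).reshape(-1,1,2),K(c),np.array(c['dist_coeffs'],float)).reshape(-1,2)
    return (T[:3,:3]@np.c_[n[:,0],-n[:,1],-np.ones(len(n))].T).T
def atz(c,T,px,z):
    d=ray(c,T,px);o=T[:3,3];return o+d*((z-o[2])/d[:,2])[:,None]
def cloud(c,T,mask=None):
    z=c['range_z'];m=(z>0)&(mask if mask is not None else True)
    v,u=np.nonzero(m);d=ray(c,T,np.c_[u,v]);return T[:3,3]+d*z[v,u][:,None],np.c_[u,v]
def save(c,n,crop=None,s=1):
    im=c['pixels'][...,::-1]
    if crop: im=im[crop[1]:crop[3],crop[0]:crop[2]]
    cv2.imwrite('pics/'+n,cv2.resize(im,None,fx=s,fy=s,interpolation=cv2.INTER_CUBIC))
E
python3 - <<'E'
from h import *
st=r.get_state();print(st)
ims=[]
for n in['top','side']:
    c=r.capture(n);T=campose(c)
    print(n,c['position'],c['attitude'],c['fx'],c['dist_coeffs'])
    ims.append(c['pixels'])
    for o in['hinge_center','leaf_center','leaf_bore','jamb_bore','tray','tote','jamb','pin','screwdriver','spool']:
        for d in r.tip_of(o,n): print(o,round(d['conf'],2),np.round(d['at'],1),np.round(atz(c,T,d['at'],{'jamb_bore':.075,'hinge_center':.013,'leaf_center':.012,'leaf_bore':.015}.get(o,0))[0],3))
    save(c,n+'0.png',s=1.25)
E
```

```text
{'time_s': 0.0, 'joints': array([ 7.99353259e+01,  2.05914240e+01,  6.33582179e-01, -2.27487037e-02,
       -7.01350096e+01, -1.65067519e+01]), 'qd': array([-0.07698638,  0.05408394,  0.05688128,  0.01049172,  0.06456632,
        0.06209249]), 'joint_torque': array([-1.54633934e-03, -5.82724714e+01,  2.93052953e+01,  6.99731693e+00,
        6.71006273e-03, -1.73979934e-04]), 'tcp_pos': array([0.30172703, 0.6032568 , 0.22561309]), 'eef_rot': array([ 1.79904899e+02, -5.88085275e-03, -2.65791686e+01]), 'contact_force': array([-0.70364373, -0.05790136,  0.44541065]), 'moment': array([ 0.00480576, -0.06635034, -0.0262715 ]), 'gripper_force': 0.0, 'gripper_width': 0.08781343254172111}
top [ 0.37709244 -0.02239048  1.43826887] [  7.41775072  -0.1361158  -88.29029714] 475.4302172101386 [-0.00347499  0.          0.          0.          0.        ]
hinge_center 0.97 [205.8 213. ] [0.513 0.314 0.013]
hinge_center 0.81 [197.9 269. ] [0.345 0.327 0.013]
leaf_center 0.86 [247.7 211.7] [0.52  0.188 0.012]
leaf_center 0.63 [248.  275.8] [0.33  0.178 0.012]
leaf_bore 0.87 [234.8 294.6] [0.274 0.214 0
[... 732 characters left out ...]
17.4 288.4] [0.561 0.167 0.015]
leaf_bore 0.66 [338.5 160.7] [ 0.528 -0.289  0.015]
leaf_bore 0.59 [464.3 311.2] [0.273 0.21  0.015]
jamb_bore 0.86 [312.8 182.8] [ 0.587 -0.106  0.075]
jamb_bore 0.63 [333.7 327.4] [0.525 0.302 0.075]
tray 0.67 [332.  326.6] [0.528 0.247 0.   ]
tray 0.4 [337.2 159.9] [ 0.531 -0.315  0.   ]
tote 0.7 [338.8 161.5] [ 0.527 -0.307  0.   ]
tote 0.35 [279.8 172.1] [ 0.687 -0.248  0.   ]
tote 0.18 [315.6 206.1] [ 0.581 -0.109  0.   ]
jamb 0.86 [313.7 204.9] [ 0.586 -0.113  0.   ]
pin 0.57 [214.6 320.1] [0.757 0.245 0.   ]
screwdriver 0.81 [234.8 225.2] [ 0.77  -0.029  0.   ]
spool 0.55 [278.8 171.5] [ 0.69  -0.251  0.   ]
spool 0.53 [330.8 328.7] [0.53  0.252 0.   ]
```

View pics/top0.png

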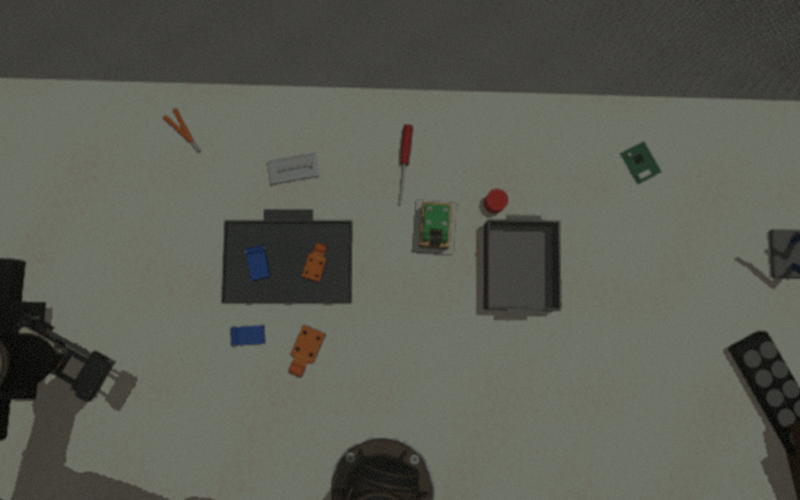

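View pics/side0.png

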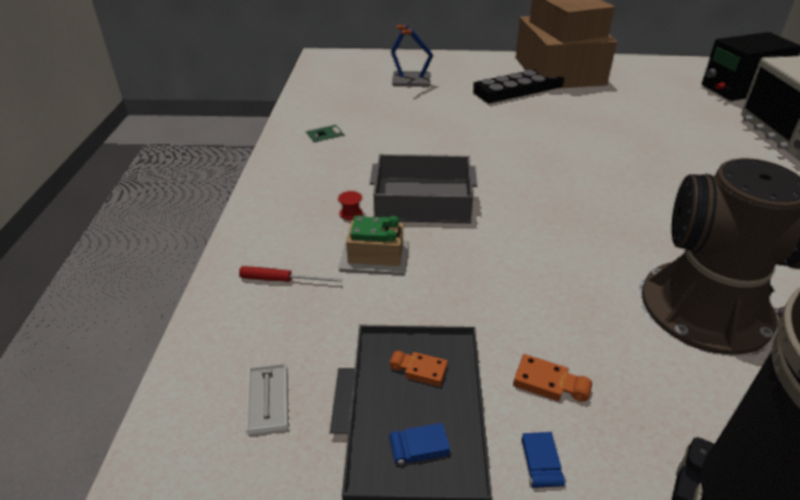

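The top view shows two blue hinges, at (206,211) in the tray and (198,269) on the bench, so I take the farther one in the tray. Of the two orange leaves, (252,210) in the tray is smaller than (246,280) on the bench, so I take the one in the tray. The jamb is at (348,182), the tote at (416,212), and the spool, screwdriver and pin dish stand clear of these.

```bash
cat >> h.py <<'E'
def go(pos,yaw,st=None):
    "print travel & dr for a tool-down pose"
    st=st or r.get_state();T=rot(st['eef_rot'])
    G=rot([180,0,yaw]);d=T.T@(np.array(pos)-st['tcp_pos']);w=R.from_matrix(T.T@G).as_rotvec(degrees=True)
    print('travel',np.round(d/.5,4),'dr',np.round(w/360,4),'mm',np.round(np.linalg.norm(d)*1e3),'deg',np.round(np.linalg.norm(w),1))
def meas(c,T,name,cam,ztop,near):
    for d in r.regions_of(name,cam):
        P,_=cloud(c,T,d['pixels']);
        if len(P)<30: continue
        v,u=np.nonzero(d['pixels']);Q=atz(c,T,np.c_[u,v],ztop)
        if np.linalg.norm(np.median(Q[:,:2],0)-near)>.06: continue
        rc=cv2.minAreaRect((Q[:,:2]*1e3).astype(np.float32))
        print(name,round(d['conf'],2),'n',len(v),'rect',np.round(rc[0],1),np.round(rc[1],1),round(rc[2],1),'depth z',np.round(np.percentile(P[:,2],[5,50,95]),4),'med xy',np.round(np.median(P,0),4))
E
python3 - <<'E'
from h import *
c=r.capture('top');T=campose(c)
for n,z,q in [('hinge_center',.022,(.513,.314)),('hinge_center',.018,(.345,.327)),('leaf_center',.02,(.52,.18)),('leaf_center',.016,(.32,.18)),('jamb',.086,(.6,-.11)),('tote',.07,(.53,-.315))]: meas(c,T,n,'top',z,np.array(q))
go([.50,.25,.29],10)
save(c,'crop.png',(170,160,300,320),4)
E
```

```text
hinge_center 0.59 n 414 rect [523.1 311.1] [80.2 49.2] 15.9 depth z [0.0131 0.0211 0.0264] med xy [0.5238 0.312  0.0211]
hinge_center 0.98 n 405 rect [349.2 327.7] [47.  79.9] 3.3 depth z [0.0104 0.0168 0.022 ] med xy [0.3493 0.327  0.0168]
leaf_center 0.72 n 378 rect [529.1 171.9] [44.8 88.4] 74.2 depth z [0.0136 0.0195 0.026 ] med xy [0.5227 0.1727 0.0195]
leaf_center 0.95 n 669 rect [315.6 189.5] [ 58.8 115.5] 67.3 depth z [0.0148 0.0206 0.0275] med xy [0.3229 0.1886 0.0206]
jamb 0.74 n 1353 rect [ 609.9 -104.3] [ 96.8 124.1] 87.9 depth z [0.0061 0.0639 0.0839] med xy [ 0.6137 -0.1062  0.0639]
tote 0.81 n 4731 rect [ 532.4 -311.2] [233. 182.] 1.1 depth z [-0.0001  0.0063  0.0701] med xy [ 0.5369 -0.3234  0.0063]
travel [ 0.6707  0.4554 -0.1269] dr [ 0.      0.     -0.1016] mm 410.0 deg 36.6
```

View pics/crop.png

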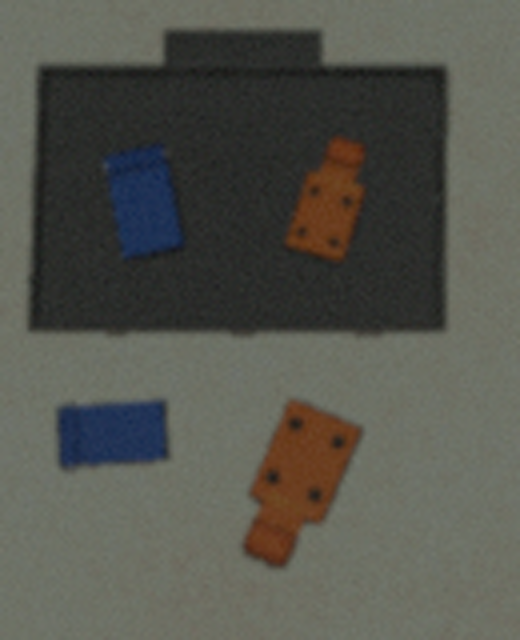

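Choice confirmed in the crop: the tray's blue hinge has its knuckle at +x, yaw ≈ +16°. The small orange leaf has its knuckle at +x, yaw ≈ −16°. Next I move over the tray for a wrist view.

Call:
jog_arm(
  travel=[
    [0.67,0.455,-0.127],
    [0.67,0.455,-0.127],
    [0.67,0.455,-0.127],
    [0.67,0.455,-0.127],
    [0.67,0.455,-0.127],
    [0.67,0.455,-0.127],
    [0.67,0.455,-0.127],
    [0.67,0.455,-0.127],
    [0.67,0.455,-0.127],
    [0.67,0.455,-0.127],
  ],
  dr=[
    [0,0,-0.1],
    [0,0,-0.1],
    [0,0,-0.1],
    [0,0,-0.1],
    [0,0,-0.1],
    [0,0,-0.1],
    [0,0,-0.1],
    [0,0,-0.1],
    [0,0,-0.1],
    [0,0,-0.1],
  ],
  claw=[1,1,1,1,1,1,1,1,1,1],
  newtons=30,
)

```text
time_s: 2.7
tcp_pos: [0.4994, 0.2511, 0.2898]
eef_rot: [180.0, 0.0, 9.5]
contact_force: [-0.3, 0.3, 1.0]
gripper_width: 0.0877
gripper_force: 0.0
```

```bash
python3 - <<'E'
from h import *
for i in range(1):
    st=r.get_state();c=r.capture('wrist');T=campose(c,st)
    print(st['time_s'],st['tcp_pos'],st['eef_rot'],st['contact_force'],np.linalg.norm(st['qd']),'cam',T[:3,3])
    meas(c,T,'hinge_center','wrist',.022,np.array((.513,.314)))
    meas(c,T,'leaf_center','wrist',.02,np.array((.52,.18)))
for o,z in [('hinge_center',.013),('leaf_center',.012),('leaf_bore',.015)]:
    for d in r.tip_of(o,'wrist'): print(o,round(d['conf'],2),np.round(d['at'],1),np.round(atz(c,T,d['at'],z)[0],4))
P,_=cloud(c,T);print('floor',np.percentile(P[:,2],[2,10,25,50,75,90]))
save(c,'wrist1.png',s=1.25)
go([.512,.310,.10],16)
E
```

```text
2.7 [0.49935446 0.25106314 0.28980832] [1.79992303e+02 2.33685209e-02 9.48881879e+00] [-0.26534725  0.25854366  1.01769482] 0.33120555933838597 cam [0.57748273 0.26371255 0.44663849]
hinge_center 0.81 n 2146 rect [519.9 313.1] [82.5 50.8] 14.6 depth z [0.0082 0.0204 0.0219] med xy [0.5215 0.3146 0.0204]
leaf_center 0.66 n 1964 rect [526.1 176.1] [47.2 89.9] 76.1 depth z [0.0037 0.0189 0.0238] med xy [0.5224 0.1754 0.0189]
hinge_center 0.67 [278.8 144.1] [0.5117 0.3133 0.013 ]
hinge_center 0.66 [265.3 245.4] [0.3567 0.3146 0.013 ]
leaf_center 0.56 [344.7 273.7] [0.3282 0.1866 0.012 ]
leaf_center 0.55 [375.6 158.6] [0.5138 0.1778 0.012 ]
leaf_bore 0.69 [395.  128.1] [0.5593 0.1612 0.015 ]
leaf_bore 0.56 [324.7 304.7] [0.2686 0.2083 0.015 ]
floor [-0.00278021 -0.00197755 -0.00122533  0.00218554  0.3721955   0.3929791 ]
travel [ 0.044  -0.1128  0.3799] dr [ 0.      0.     -0.0181] mm 199.0 deg 6.5
```

View pics/wrist1.png

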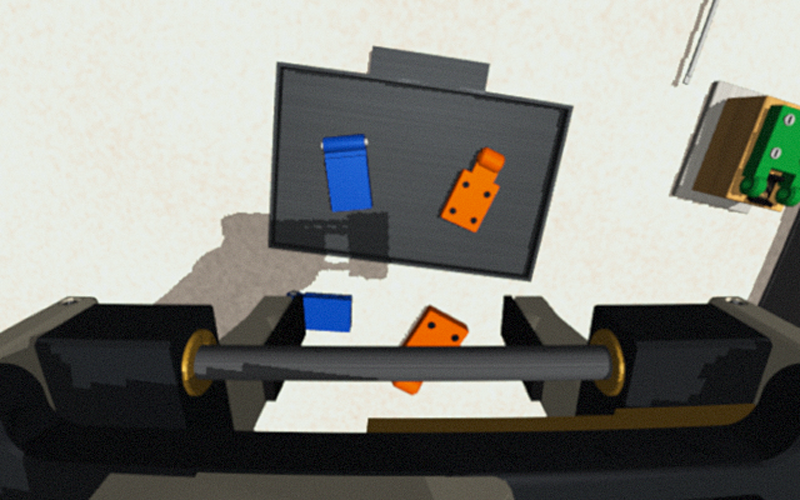

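The wrist view shows the blue hinge at (278,138) and the small orange leaf at (376,156), both in the tray. Both estimates agree, so I descend on the hinge and close.

Call:
jog_arm(
  travel=[
    [0.041,-0.115,0.12],
    [0.041,-0.115,0.24],
    [0.041,-0.115,0.36],
    [0.041,-0.115,0.46],
    [0.041,-0.115,0.52],
    [0.041,-0.115,0.555],
    [0.041,-0.115,0.562],
    [0.041,-0.115,0.562],
    [0.041,-0.115,0.562],
    [0.041,-0.115,0.562],
  ],
  dr=[
    [0,0,-0.015],
    [0,0,-0.015],
    [0,0,-0.015],
    [0,0,-0.015],
    [0,0,-0.015],
    [0,0,-0.015],
    [0,0,-0.015],
    [0,0,-0.015],
    [0,0,-0.015],
    [0,0,-0.015],
  ],
  claw=[1,1,1,1,1,1,1,0.3,0.3,0.3],
  newtons=30,
)

```text
time_s: 4.25
tcp_pos: [0.511, 0.3109, 0.0102]
eef_rot: [-179.9, -0.1, 14.8]
contact_force: [0.6, 0.4, 0.1]
gripper_width: 0.0633
gripper_force: 0.0
```

Call:
jog_arm(
  travel=[
    [0,0,0],
    [0,0,0],
    [0,0,-0.03],
    [0,0,-0.1],
    [0,0,-0.2],
    [0,0,-0.3],
    [0,0,-0.3],
    [0,0,-0.3],
    [0,0,-0.3],
    [0,0,-0.3],
  ],
  dr=[
    [0,0,0],
    [0,0,0],
    [0,0,0],
    [0,0,0],
    [0,0,0],
    [0,0,0],
    [0,0,0],
    [0,0,0],
    [0,0,0],
    [0,0,0],
  ],
  claw=[0.3,0.3,0.3,0.3,0.3,0.3,0.3,0.3,0.3,0.3],
  newtons=30,
)

```text
time_s: 5.5
tcp_pos: [0.5102, 0.31, 0.1579]
eef_rot: [179.9, 0.1, 14.8]
contact_force: [-0.0, 0.2, -1.2]
gripper_width: 0.0436
gripper_force: 30.0
```

```bash
python3 - <<'E'
from h import *
go([.52,-.312,.158],-10)
st=r.get_state();c=r.capture('wrist');T=campose(c,st)
meas(c,T,'leaf_center','wrist',.02,np.array((.52,.18)))
E
```

```text
travel [-0.2993  1.2076  0.0018] dr [0.0003 0.0003 0.069 ] mm 622.0 deg 24.8
leaf_center 0.87 n 3468 rect [527.6 178.5] [50.  87.5] 74.5 depth z [0.0097 0.0186 0.0238] med xy [0.5234 0.177  0.0186]
```

Call:
jog_arm(
  travel=[
    [-0.031,0.125,0],
    [-0.062,0.25,0],
    [-0.093,0.375,0],
    [-0.124,0.5,0],
    [-0.155,0.625,0],
    [-0.186,0.75,0],
    [-0.217,0.875,0],
    [-0.248,1,0],
    [-0.248,1,0],
    [-0.248,1,0],
  ],
  dr=[
    [0,0,0.01],
    [0,0,0.02],
    [0,0,0.03],
    [0,0,0.04],
    [0,0,0.05],
    [0,0,0.06],
    [0,0,0.069],
    [0,0,0.069],
    [0,0,0.069],
    [0,0,0.069],
  ],
  claw=[0.3,0.3,0.3,0.3,0.3,0.3,0.3,0.3,0.3,0.3],
)

```text
time_s: 6.85
tcp_pos: [0.5183, -0.2056, 0.1585]
eef_rot: [180.0, 0.1, -10.1]
contact_force: [-0.7, 1.0, -1.8]
gripper_width: 0.0437
gripper_force: 30.0
```

```bash
python3 - <<'E'
from h import *
go([.525,-.315,.03],-10)
st=r.get_state();c=r.capture('wrist');T=campose(c,st);print(st['gripper_width'])
P,uv=cloud(c,T);m=(P[:,1]<-.15)&(P[:,0]>.38)&(P[:,0]<.68)&(P[:,2]>.06)&(P[:,2]<.08)
print('tote rim',np.percentile(P[m],[1,99],axis=0),m.sum())
for n in['jamb_bore','jamb','tote']:
  for d in r.tip_of(n,'wrist'): print(n,d['conf'],d['at'],atz(c,T,d['at'],.075 if n=='jamb_bore' else 0)[0])
save(c,'w_tote.png')
E
```

```text
travel [0.0521 0.213  0.257 ] dr [ 0.      0.0002 -0.0004] mm 169.0 deg 0.2
0.043704440859664656
tote rim [[ 0.42768014 -0.40004405  0.06034842]
 [ 0.64375624 -0.2309607   0.07014658]] 7643
jamb_bore 0.74 [180.7, 142.2] [ 0.58625306 -0.10817449  0.075     ]
jamb_bore 0.38 [214.3, 138.3] [ 0.58429097 -0.13466975  0.075     ]
jamb 0.77 [215.8, 136.6] [ 0.58187354 -0.10987788  0.        ]
tote 0.66 [424.6, 156.6] [ 0.5250191 -0.3128224  0.       ]
```

Call:
jog_arm(
  travel=[
    [0.026,0.11,0],
    [0.052,0.213,0],
    [0.052,0.213,0.1],
    [0.052,0.213,0.2],
    [0.052,0.213,0.26],
    [0.052,0.213,0.28],
    [0.052,0.213,0.28],
    [0.052,0.213,0.28],
    [0.052,0.213,0.28],
    [0.052,0.213,0.28],
  ],
  dr=[
    [0,0,0],
    [0,0,0],
    [0,0,0],
    [0,0,0],
    [0,0,0],
    [0,0,0],
    [0,0,0],
    [0,0,0],
    [0,0,0],
    [0,0,0],
  ],
  claw=[0.3,0.3,0.3,0.3,0.3,0.3,0.3,0.7,0.7,0.7],
)

```text
time_s: 8.3
tcp_pos: [0.5263, -0.3142, 0.0201]
eef_rot: [180.0, -0.1, -10.0]
contact_force: [-1.7, 0.0, 0.1]
gripper_width: 0.0608
gripper_force: 0.0
```

Call:
jog_arm(
  travel=[
    [0,0,0],
    [0,0,-0.05],
    [0,0,-0.15],
    [0,0,-0.28],
    [0,0,-0.38],
    [-0.02,-0.12,-0.4],
    [-0.04,-0.24,-0.4],
    [-0.06,-0.35,-0.4],
    [-0.06,-0.35,-0.4],
    [-0.06,-0.35,-0.4],
  ],
  dr=[
    [0,0,0],
    [0,0,0],
    [0,0,0],
    [0,0,0],
    [0,0,0],
    [0,0,0],
    [0,0,0],
    [0,0,0],
    [0,0,0],
    [0,0,0],
  ],
  claw=[0.7,0.7,0.7,1,1,1,1,1,1,1],
)

```text
time_s: 9.55
tcp_pos: [0.5267, -0.1363, 0.2193]
eef_rot: [180.0, -0.0, -10.0]
contact_force: [0.5, -0.8, -0.7]
gripper_width: 0.0877
gripper_force: 0.0
```

```bash
python3 - <<'E'
from h import *
st=r.get_state();c=r.capture('wrist');T=campose(c,st)
save(c,'w_jamb.png',s=1.25)
np.savez('wj.npz',T=T,rz=c['range_z'],px=c['pixels'])
for n in['hinge_center','jamb_bore','jamb']:
  for d in r.tip_of(n,'wrist'): print(n,round(d['conf'],2),np.round(d['at']),atz(c,T,d['at'],{'jamb_bore':.075,'jamb':0}.get(n,.014))[0])
P,uv=cloud(c,T);m=(abs(P[:,0]-.61)<.09)&(abs(P[:,1]+.108)<.06)
Q=P[m]
for lo,hi in [(.004,.014),(.058,.068),(.08,.09)]:
    q=Q[(Q[:,2]>lo)&(Q[:,2]<hi)]
    print(lo,len(q),cv2.minAreaRect((q[:,:2]*1e3).astype(np.float32)),np.percentile(q,[2,50,98],axis=0).round(4).tolist())
go([.52,.18,.25],-15,st)
E
```

```text
hinge_center 0.75 [473. 147.] [ 0.52540526 -0.31427598  0.014     ]
jamb_bore 0.8 [280. 132.] [ 0.58370072 -0.10681318  0.075     ]
jamb 0.91 [292. 128.] [ 0.58067467 -0.11003189  0.        ]
jamb 0.43 [402.  12.] [ 0.6823575  -0.25209071  0.        ]
0.004 2443 ((619.786865234375, -109.51313781738281), (101.16521453857422, 131.18106079101562), 87.25480651855469) [[0.5546, -0.1607, 0.0067], [0.6258, -0.1489, 0.0086], [0.6846, -0.0596, 0.0103]]
0.058 2464 ((617.6343383789062, -109.57032775878906), (70.6417007446289, 105.00910186767578), 87.3904037475586) [[0.5661, -0.1453, 0.0607], [0.5994, -0.1151, 0.0627], [0.6692, -0.0747, 0.0667]]
0.08 999 ((617.2841796875, -110.04924774169922), (58.13698959350586, 86.84097290039062), 86.96693420410156) [[0.5749, -0.1366, 0.08], [0.5902, -0.1137, 0.0815], [0.6545, -0.0807, 0.0855]]
travel [-0.1225 -0.6208 -0.0615] dr [ 0.     -0.0001  0.014 ] mm 318.0 deg 5.0
```

View pics/w_jamb.png

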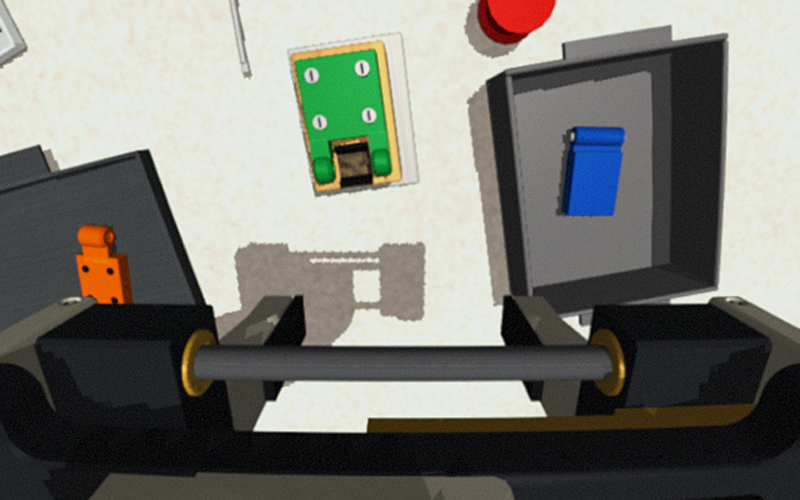

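The hinge lies in the tote at (475,137), and the jamb at (283,90) has its bore gap at (283,130). Next I look at the orange leaf from straight above.

Call:
jog_arm(
  travel=[
    [-0.05,-0.115,0],
    [-0.1,-0.23,0],
    [-0.15,-0.345,0],
    [-0.2,-0.46,0],
    [-0.25,-0.575,0],
    [-0.266,-0.626,0],
    [-0.266,-0.626,0],
    [-0.266,-0.626,0],
    [-0.266,-0.626,0],
    [-0.266,-0.626,0],
  ],
  dr=[
    [0,0,0.014],
    [0,0,0.014],
    [0,0,0.014],
    [0,0,0.014],
    [0,0,0.014],
    [0,0,0.014],
    [0,0,0.014],
    [0,0,0.014],
    [0,0,0.014],
    [0,0,0.014],
  ],
  claw=[1,1,1,1,1,1,1,1,1,1],
)

```text
time_s: 11.0
tcp_pos: [0.4504, 0.194, 0.2191]
eef_rot: [-180.0, -0.0, -15.1]
contact_force: [-0.5, -0.3, 0.2]
gripper_width: 0.0877
gripper_force: 0.0
```

```bash
python3 - <<'E'
from h import *
st=r.get_state();c=r.capture('wrist');T=campose(c,st)
print(st['tcp_pos'],st['eef_rot'])
meas(c,T,'leaf_center','wrist',.02,np.array((.52,.18)))
for o,z in [('leaf_center',.012),('leaf_bore',.015)]:
    for d in r.tip_of(o,'wrist'): print(o,round(d['conf'],2),np.round(d['at'],1),np.round(atz(c,T,d['at'],z)[0],4))
hsv=cv2.cvtColor(c['pixels'],cv2.COLOR_RGB2HSV)
m=(hsv[...,0]>5)&(hsv[...,0]<18)&(hsv[...,1]>150)&(hsv[...,2]>60)
P,_=cloud(c,T,m);q=P[(abs(P[:,2]-.02)<.0025)&(np.linalg.norm(P[:,:2]-[.52,.178],axis=1)<.07)]
print('plate top z',np.median(q[:,2]))
rc=cv2.minAreaRect((q[:,:2]*1e3).astype(np.float32));print(rc)
th=np.radians(-15);u=np.array([np.cos(th),np.sin(th)]);n=np.array([-u[1],u[0]])
a=q[:,:2]@u;b=q[:,:2]@n
print('along',np.percentile(a,[.5,99.5]));k=b[a<a.min()+.05];print('across',np.percentile(k,[.5,50,99.5]))
mid=np.percentile(k,[.5,99.5]).mean();print('centre',u*(np.percentile(a,.5)+.029)+n*mid)
# fine yaw: edges
for s in (0,1):
    pts=[]
    for x in np.arange(a.min()+.006,a.min()+.052,.003):
        w=b[(a>x-.0015)&(a<x+.0015)];pts.append([x,(w.min(),w.max())[s]])
    p=np.polyfit(*np.array(pts).T,1);print('edge yaw',-15+np.degrees(p[0]))
save(c,'w_leaf.png')
E
```

```text
[0.45036095 0.19396962 0.21908738] [-1.79999505e+02 -1.86911418e-04 -1.51437221e+01]
leaf_center 0.67 n 2862 rect [526.5 173.9] [43.3 87.3] 75.6 depth z [0.0175 0.0189 0.0242] med xy [0.5224 0.1735 0.0189]
leaf_center 0.94 [353.9 259.1] [0.3279 0.1842 0.012 ]
leaf_bore 0.9 [321.9  66.8] [0.5612 0.1636 0.015 ]
leaf_bore 0.61 [345.7 300. ] [0.2726 0.2089 0.015 ]
plate top z 0.01887420102575807
((525.9299926757812, 173.97251892089844), (43.768733978271484, 88.71949005126953), 75.19178771972656)
along [0.41970519 0.50610783]
across [0.28235521 0.30439344 0.32567683]
centre [0.51210107 0.17752348]
edge yaw -15.783497496520221
edge yaw -15.757817450670233
```

Call:
jog_arm(
  travel=[
    [0.07,0,0.1],
    [0.128,0,0.2],
    [0.128,0,0.3],
    [0.128,0,0.37],
    [0.128,0,0.415],
    [0.128,0,0.424],
    [0.128,0,0.424],
    [0.128,0,0.424],
    [0.128,0,0.424],
    [0.128,0,0.424],
  ],
  dr=[
    [0,0,0.0016],
    [0,0,0.0016],
    [0,0,0.0016],
    [0,0,0.0016],
    [0,0,0.0016],
    [0,0,0.0016],
    [0,0,0.0016],
    [0,0,0.0016],
    [0,0,0.0016],
    [0,0,0.0016],
  ],
  claw=[1,1,1,1,1,1,1,0.3,0.3,0.3],
  newtons=40,
)

```text
time_s: 12.45
tcp_pos: [0.5122, 0.1785, 0.0077]
eef_rot: [-179.9, -0.0, -15.6]
contact_force: [0.6, -0.0, 0.0]
gripper_width: 0.063
gripper_force: 0.0
```

Call:
jog_arm(
  travel=[
    [0,0,0],
    [0,0,0],
    [0,0,0],
    [0,0,-0.03],
    [0,0,-0.1],
    [0,0,-0.2],
    [0,0,-0.3],
    [0,0,-0.3],
    [0,0,-0.3],
    [0,0,-0.3],
  ],
  dr=[
    [0,0,0],
    [0,0,0],
    [0,0,0],
    [0,0,0],
    [0,0,0],
    [0,0,0],
    [0,0,0],
    [0,0,0],
    [0,0,0],
    [0,0,0],
  ],
  claw=[0.3,0.3,0.3,0.3,0.3,0.3,0.3,0.3,0.3,0.3],
  newtons=40,
)

```text
time_s: 13.7
tcp_pos: [0.5112, 0.1777, 0.1561]
eef_rot: [179.9, 0.1, -15.6]
contact_force: [-0.1, 1.0, -0.5]
gripper_width: 0.044
gripper_force: 40.0
```

```bash
python3 - <<'E'
from h import *
st=r.get_state();c=r.capture('wrist');T=campose(c,st)
print(st['tcp_pos'],st['eef_rot'])
hsv=cv2.cvtColor(c['pixels'],cv2.COLOR_RGB2HSV)
m=(hsv[...,0]>5)&(hsv[...,0]<18)&(hsv[...,1]>150)&(hsv[...,2]>60)
TT=np.eye(4);TT=np.array(c['hand_eye']);P,uv=cloud(c,TT,m)  # tool coords
q=P[abs(P[:,2])<.04];print(len(q),np.percentile(q,[1,50,99],axis=0).round(4).tolist())
for d in r.tip_of('leaf_bore','wrist'): print(d)
save(c,'w_held.png',s=1.25)
go([.45,-.08,.2],-2.8,st)
E
```

```text
[0.5111735  0.17774663 0.15609767] [ 1.79912699e+02  7.97434527e-02 -1.56397970e+01]
9212 [[-0.0275, -0.0206, -0.0182], [0.0218, 0.0007, -0.0117], [0.059, 0.0219, -0.0034]]
travel [ 0.021   0.5295 -0.087 ] dr [ 0.0002  0.0002 -0.0357] mm 269.0 deg 12.8
```

View pics/w_held.png

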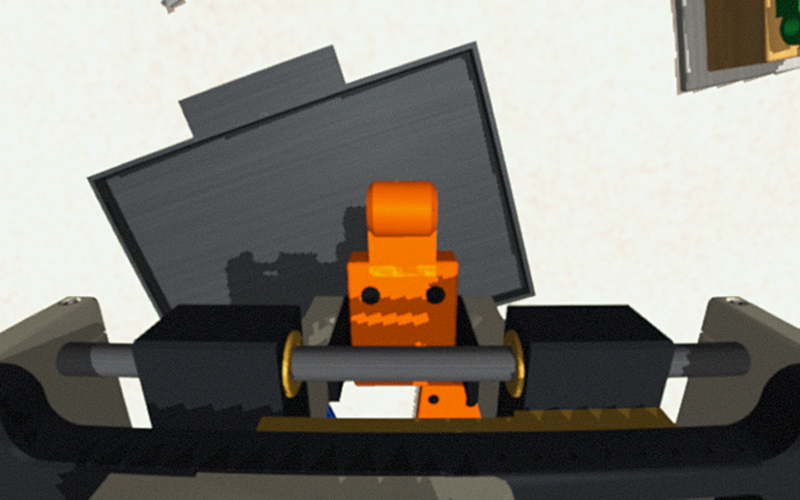

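The orange leaf is held squarely, with its knuckle at (322,167) pointing to tool +x. I carry it to stand off in front of the jamb and measure both in one picture.

Call:
jog_arm(
  travel=[
    [0.016,0.11,-0.028],
    [0.033,0.22,-0.028],
    [0.049,0.33,-0.028],
    [0.066,0.44,-0.028],
    [0.082,0.55,-0.028],
    [0.082,0.558,-0.028],
    [0.082,0.558,-0.028],
    [0.082,0.558,-0.028],
    [0.082,0.558,-0.028],
    [0.082,0.558,-0.028],
  ],
  dr=[
    [0,0,-0.01],
    [0,0,-0.02],
    [0,0,-0.03],
    [0,0,-0.0357],
    [0,0,-0.0357],
    [0,0,-0.0357],
    [0,0,-0.0357],
    [0,0,-0.0357],
    [0,0,-0.0357],
    [0,0,-0.0357],
  ],
  claw=[0.3,0.3,0.3,0.3,0.3,0.3,0.3,0.3,0.3,0.3],
)

```text
time_s: 15.05
tcp_pos: [0.4764, -0.1008, 0.171]
eef_rot: [-180.0, 0.0, -2.7]
contact_force: [-0.1, -1.1, -0.4]
gripper_width: 0.0432
gripper_force: 40.0
```

```bash
cat > two.py <<'E'
from h import *
st=r.get_state();c=r.capture('wrist');T=campose(c,st);H=np.array(c['hand_eye']);Ti=np.linalg.inv(T@np.linalg.inv(H))
print(st['time_s'],st['tcp_pos'],st['eef_rot'],st['contact_force'])
hsv=cv2.cvtColor(c['pixels'],cv2.COLOR_RGB2HSV);h,s,v=[hsv[...,i] for i in range(3)]
m=(h>5)&(h<18)&(s>150)&(v>60)
P,uv=cloud(c,H,m);q=P[(abs(P[:,2])<.04)&(P[:,0]>-.02)]
kn=q[q[:,0]>.042];pl=q[(q[:,0]>.005)&(q[:,0]<.026)]
A=np.c_[pl[:,:2],np.ones(len(pl))];co=np.linalg.lstsq(A,pl[:,2],rcond=None)[0]
print('plate slope deg',np.degrees(co[:2]).round(2),'top z at 0',co[2].round(4))
print('knuckle y',np.percentile(kn[:,1],[1,99]).round(4),'xmax',np.percentile(kn[:,0],99.7).round(4),'ztop',np.percentile(kn[:,2],[1,5]).round(4))
# circle fit of knuckle profile (x,z), radius 11
k=kn[(abs(kn[:,1]-np.median(kn[:,1]))<.009)&(kn[:,0]>.044)]
from scipy.optimize import least_squares
f=least_squares(lambda p:np.hypot(k[:,0]-p[0],k[:,2]-p[1])-.011,[.049,-.006],loss='soft_l1',f_scale=.0005);print('leaf bore tool x,z',f.x.round(4))
# jamb
P,uv=cloud(c,T);
g=P[(h>50)[uv[:,1],uv[:,0]]&(h<75)[uv[:,1],uv[:,0]]&(s>120)[uv[:,1],uv[:,0]]&(np.linalg.norm(P[:,:2]-[.61,-.108],axis=1)<.08)]
print('green z',np.percentile(g[:,2],[2,50,98]).round(4))
J=P[(abs(P[:,0]-.615)<.09)&(abs(P[:,1]+.108)<.065)]
for lo,hi,o in [(.005,.014,.036),(.058,.068,.034)]:
    w=J[(J[:,2]>lo)&(J[:,2]<hi)]
    if len(w)>50:
        rc=cv2.minAreaRect((w[:,:2]*1e3).astype(np.float32));a=np.radians(rc[2]-90 if rc[2]>45 else rc[2])
        print(len(w),np.round(rc[1],1),'yaw',np.degrees(a).round(2),'bore',(np.array(rc[0])-o*1e3*np.array([np.cos(a),np.sin(a)])).round(1))
a=np.radians(-2.8);u=np.array([np.cos(a),np.sin(a)]);n=np.array([-u[1],u[0]])
X=(g[:,:2]-[.5845,-.1075])@u;Y=(g[:,:2]-[.5845,-.1075])@n
k=g[(X<.006)&(g[:,2]>.074)];ky=Y[(X<.006)&(g[:,2]>.074)];kx=X[(X<.006)&(g[:,2]>.074)]
for nm,sel in(('L',ky>0),('R',ky<0)):
    if sel.sum()>20:
        f=least_squares(lambda p:np.hypot(kx[sel]-p[0],k[sel,2]-p[1])-.011,[0,.075],loss='soft_l1',f_scale=.0005)
        print(nm,sel.sum(),'y',np.percentile(ky[sel],[1,99]).round(4),'x',kx[sel].min().round(4),'circ',f.x.round(4))
for nm in['jamb_bore','leaf_bore']:
    for d in r.tip_of(nm,'wrist'): print(nm,round(d['conf'],2),np.round(d['at'],1),np.round(atz(c,T,d['at'],.075)[0],4))
for nm in['top','side']:
    c2=r.capture(nm);T2=campose(c2)
    for d in r.tip_of('jamb_bore',nm)[:1]: print(nm,atz(c2,T2,d['at'],.075)[0].round(4))
save(c,'two_%d.png'%(st['time_s']*100),s=1.25)
E
python3 two.py; ls pics
```

```text
15.05 [ 0.47640894 -0.10075849  0.17103469] [-1.79998709e+02  2.02096035e-03 -2.70080284e+00] [-0.10388665 -1.09577544 -0.43991616]
plate slope deg [-0.06 -0.06] top z at 0 -0.0115
knuckle y [-0.0123  0.0123] xmax 0.0591 ztop [-0.0186 -0.0181]
leaf bore tool x,z [ 0.0484 -0.0066]
green z [0.0728 0.079  0.085 ]
2750 [100.4  89.7] yaw -2.73 bore [ 564.4 -107.1]
2832 [70.6 63.3] yaw -2.59 bore [ 564.  -107.2]
L 460 y [0.0143 0.0274] x -0.011 circ [-0.001   0.0734]
R 461 y [-0.0286 -0.0154] x -0.0109 circ [-0.0009  0.0734]
jamb_bore 0.94 [325.2  61.7] [ 0.5839 -0.1086  0.075 ]
leaf_bore 0.88 [321.3 165.7] [ 0.505  -0.1019  0.075 ]
top [ 0.5826 -0.1008  0.075 ]
side [ 0.5861 -0.1089  0.075 ]
crop.png
side0.png
top0.png
two_1505.png
w_held.png
w_jamb.png
w_leaf.png
w_tote.png
wrist1.png
```

Call:
jog_arm(
  travel=[
    [0.06,0.004,0],
    [0.118,0.004,0.02],
    [0.118,0.004,0.08],
    [0.118,0.004,0.13],
    [0.118,0.004,0.146],
    [0.118,0.004,0.146],
    [0.118,0.004,0.146],
    [0.118,0.004,0.146],
    [0.118,0.004,0.146],
    [0.118,0.004,0.146],
  ],
  dr=[
    [0,0,0],
    [0,0,0],
    [0,0,0],
    [0,0,0],
    [0,0,0],
    [0,0,0],
    [0,0,0],
    [0,0,0],
    [0,0,0],
    [0,0,0],
  ],
  claw=[0.3,0.3,0.3,0.3,0.3,0.3,0.3,0.3,0.3,0.3],
)

```text
time_s: 16.65
tcp_pos: [0.5352, -0.1063, 0.0984]
eef_rot: [-180.0, -0.0, -2.8]
contact_force: [-0.3, -0.7, -0.1]
gripper_width: 0.044
gripper_force: 40.0
```

```bash
python3 two.py
```

```text
16.65 [ 0.53516601 -0.10633867  0.09836631] [-1.79993620e+02 -2.85968989e-02 -2.77906683e+00] [-0.26738807 -0.69337246 -0.09885062]
plate slope deg [-0.01 -0.02] top z at 0 -0.0115
knuckle y [-0.0343  0.013 ] xmax 0.1196 ztop [-0.0186 -0.018 ]
leaf bore tool x,z [ 0.0484 -0.0065]
green z [0.0773 0.0788 0.1827]
2485 [101.  129.2] yaw -2.97 bore [ 583.3 -107.9]
3707 [ 70.6 103.5] yaw -2.48 bore [ 583.  -108.2]
L 892 y [0.0038 0.0663] x -0.0442 circ [-0.0024  0.0743]
R 690 y [-0.0562 -0.0067] x -0.0494 circ [-0.0016  0.0739]
jamb_bore 0.74 [319.3 153.9] [ 0.5852 -0.1076  0.075 ]
leaf_bore 0.58 [323.3 169.6] [ 0.5759 -0.1095  0.075 ]
side [ 0.5818 -0.1095  0.075 ]
```

```bash
ls -t pics | head -1; cp pics/$(ls -t pics | head -1) pics/hover.png
```

```text
two_1664.png
```

View pics/hover.png

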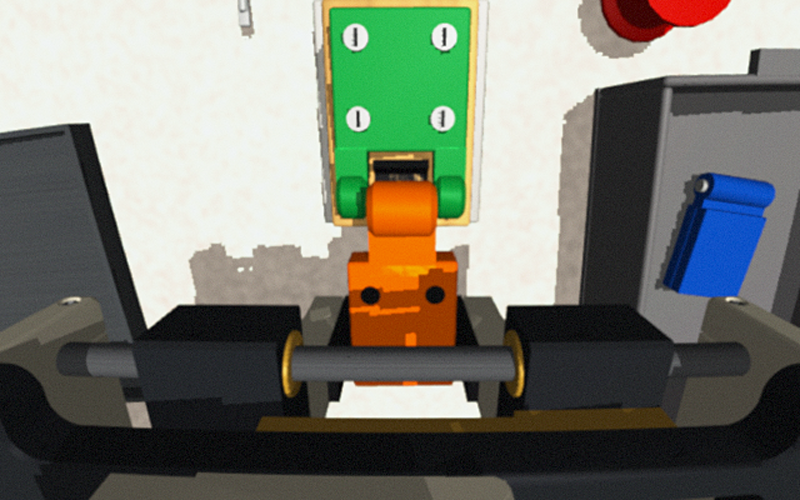

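In the hover view the orange knuckle (322,165) is centred between the green knuckles (282,157) and (360,157). I lower it gently.

Call:
jog_arm(
  travel=[
    [0,-0.001,0],
    [0,-0.001,0.01],
    [0,-0.001,0.02],
    [0,-0.001,0.03],
    [0,-0.001,0.04],
    [0,-0.001,0.048],
    [0,-0.001,0.054],
    [0,-0.001,0.058],
    [0,-0.001,0.058],
    [0,-0.001,0.058],
  ],
  dr=[
    [0,0,0],
    [0,0,0],
    [0,0,0],
    [0,0,0],
    [0,0,0],
    [0,0,0],
    [0,0,0],
    [0,0,0],
    [0,0,0],
    [0,0,0],
  ],
  claw=[0.3,0.3,0.3,0.3,0.3,0.3,0.3,0.3,0.3,0.3],
)

```text
time_s: 18.25
tcp_pos: [0.5352, -0.1058, 0.0692]
eef_rot: [-180.0, -0.0, -2.8]
contact_force: [0.3, -0.6, -0.1]
gripper_width: 0.0435
gripper_force: 40.0
```

```bash
python3 two.py | head -5
```

```text
18.25 [ 0.53519552 -0.10584766  0.06920008] [-1.79998072e+02 -1.41337325e-02 -2.77569664e+00] [ 0.27553666 -0.58988868 -0.11555849]
plate slope deg [-0.12 -0.01] top z at 0 -0.0115
knuckle y [-0.0339  0.0144] xmax 0.1201 ztop [-0.0184 -0.018 ]
leaf bore tool x,z [ 0.0486 -0.0065]
green z [0.0772 0.0788 0.0922]
```

Call:
jog_arm(
  travel=[
    [0,0,0.001],
    [0,0,0.002],
    [0,0,0.003],
    [0,0,0.004],
    [0,0,0.004],
    [0,0,0.004],
    [0,0,0.004],
    [0,0,0.004],
    [0,0,0.004],
    [0,0,0.004],
  ],
  dr=[
    [0,0,0],
    [0,0,0],
    [0,0,0],
    [0,0,0],
    [0,0,0],
    [0,0,0],
    [0,0,0],
    [0,0,0],
    [0,0,0],
    [0,0,0],
  ],
  claw=[0.3,0.3,0.3,0.3,0.3,0.3,0.3,0.3,0.3,0.3],
)

```text
time_s: 19.85
tcp_pos: [0.5351, -0.1059, 0.0671]
eef_rot: [180.0, 0.0, -2.8]
contact_force: [0.0, -0.7, 0.7]
gripper_width: 0.0435
gripper_force: 40.0
```

Call:
jog_arm(
  travel=[
    [0,0,0.001],
    [0,0,0.001],
    [0,0,0.001],
    [0,0,0.001],
    [0,0,0.001],
    [0,0,0.001],
    [0,0,0.001],
    [0,0,0.001],
    [0,0,0.001],
    [0,0,0.001],
  ],
  dr=[
    [0,0,0],
    [0,0,0],
    [0,0,0],
    [0,0,0],
    [0,0,0],
    [0,0,0],
    [0,0,0],
    [0,0,0],
    [0,0,0],
    [0,0,0],
  ],
  claw=[0.3,0.3,0.3,0.3,0.3,0.3,0.3,0.3,0.3,0.3],
)

```text
time_s: 21.1
tcp_pos: [0.5351, -0.1059, 0.0666]
eef_rot: [-180.0, -0.0, -2.8]
contact_force: [-2.5, 0.8, 4.3]
gripper_width: 0.0436
gripper_force: 40.0
```

```bash
python3 - <<'E'
from h import *
F=[];Pz=[]
for i in range(6):
    r.capture('wrist');s=r.get_state();F.append(np.r_[s['contact_force'],s['moment']]);Pz.append(s['tcp_pos'])
print(np.mean(F,0).round(2),np.std(F,0).round(2),np.mean(Pz,0).round(4),s['eef_rot'])
E
```

```text
[-1.86  0.31  3.49  0.04  0.58 -0.03] [0.37 0.43 0.44 0.03 0.03 0.02] [ 0.5351 -0.1059  0.0666] [ 1.79999403e+02  1.03894857e-03 -2.77598075e+00]
```

Seated: about 3.5 N up at the expected height, with a slight −x side force. I ease 0.5 mm toward −x and check.

Call:
jog_arm(
  travel=[
    [-0.001,0,0],
    [-0.001,0,0],
    [-0.001,0,0],
    [-0.001,0,0],
    [-0.001,0,0],
    [-0.001,0,0],
    [-0.001,0,0],
    [-0.001,0,0],
    [-0.001,0,0],
    [-0.001,0,0],
  ],
  dr=[
    [0,0,0],
    [0,0,0],
    [0,0,0],
    [0,0,0],
    [0,0,0],
    [0,0,0],
    [0,0,0],
    [0,0,0],
    [0,0,0],
    [0,0,0],
  ],
  claw=[0.3,0.3,0.3,0.3,0.3,0.3,0.3,0.3,0.3,0.3],
)

```text
time_s: 22.65
tcp_pos: [0.5348, -0.1058, 0.0666]
eef_rot: [-180.0, -0.0, -2.8]
contact_force: [2.4, -0.2, 2.4]
gripper_width: 0.0441
gripper_force: 40.0
```

```bash
python3 - <<'E'
from h import *
F=[];Pz=[]
for i in range(6):
    st=r.get_state();c=r.capture('wrist');s=r.get_state();F.append(np.r_[s['contact_force'],s['moment']]);Pz.append(s['tcp_pos'])
print(np.mean(F,0).round(2),np.mean(Pz,0).round(4),s['eef_rot'],s['time_s'])
H=np.array(c['hand_eye']);T=campose(c,st)
hsv=cv2.cvtColor(c['pixels'],cv2.COLOR_RGB2HSV);h,sa,v=[hsv[...,i] for i in range(3)]
from scipy.optimize import least_squares
for nm,m,yr in [('leaf',(h>5)&(h<18)&(sa>150)&(v>60),(-.009,.009)),('gL',(h>50)&(h<75)&(sa>120),(-.027,-.017)),('gR',(h>50)&(h<75)&(sa>120),(.017,.027))]:
    P,uv=cloud(c,H,m);k=P[(P[:,0]>.0445)&(P[:,0]<.059)&(P[:,1]>yr[0])&(P[:,1]<yr[1])&(abs(P[:,2]+.008)<.03)] if nm=='leaf' else P[(P[:,0]>.036)&(P[:,0]<.056)&(P[:,1]>yr[0])&(P[:,1]<yr[1])&(abs(P[:,2]+.008)<.03)]
    f=least_squares(lambda p:np.hypot(k[:,0]-p[0],k[:,2]-p[1])-.011,[.049,-.006],loss='soft_l1',f_scale=.0005)
    A=P[(abs(P[:,0]-.049)<.008)&(abs(P[:,1])<.035)&(abs(P[:,2]+.008)<.03)]
    print(nm,len(k),'x,z',f.x.round(4),'y',np.percentile(A[:,1],[1,99]).round(4),'top z',np.percentile(k[:,2],2).round(4))
P,uv=cloud(c,H,(h>5)&(h<18)&(sa>150)&(v>60));pl=P[(P[:,0]>.005)&(P[:,0]<.026)&(abs(P[:,2])<.04)]
print('slope',np.degrees(np.linalg.lstsq(np.c_[pl[:,:2],np.ones(len(pl))],pl[:,2],rcond=None)[0][:2]).round(2))
save(c,'fit.png',(200,60,440,300),2.4)
E
```

```text
[ 1.73 -0.2   2.2  -0.01 -0.85  0.01] [ 0.5347 -0.1058  0.0666] [-1.79998282e+02 -1.10558954e-02 -2.77335364e+00] 22.95
leaf 1381 x,z [ 0.0484 -0.007 ] y [-0.0335  0.0148] top z -0.0189
gL 715 x,z [ 0.0488 -0.0071] y [-0.0284  0.028 ] top z -0.0189
gR 715 x,z [ 0.0489 -0.0071] y [-0.0284  0.028 ] top z -0.019
slope [-0.53  0.03]
```

View pics/fit.png

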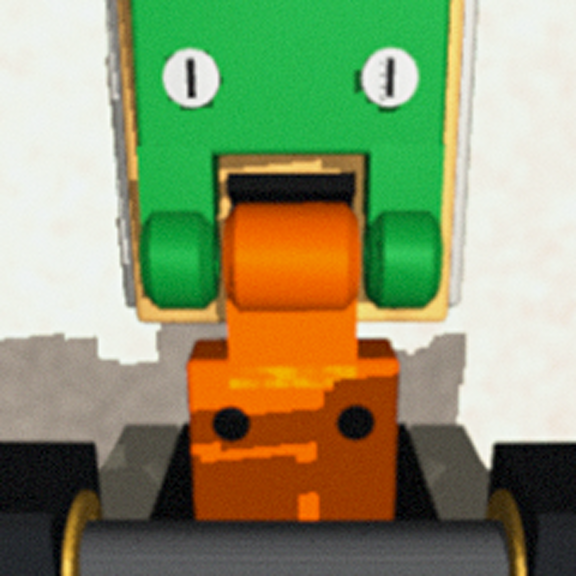

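The fit is centred: equal side gaps at x ≈ 223 and 362 in the crop, and bores at the same height. The leaf is 0.4 mm short in x and tipped up 0.5° by my pressing. I shift x back and ease the press.

Call:
jog_arm(
  travel=[
    [0,0,-0.0008],
    [0.0008,0,-0.0008],
    [0.0008,0,-0.0008],
    [0.0008,0,-0.0008],
    [0.0008,0,-0.0008],
    [0.0008,0,-0.0008],
    [0.0008,0,-0.0008],
    [0.0008,0,-0.0008],
    [0.0008,0,-0.0008],
    [0.0008,0,-0.0008],
  ],
  dr=[
    [0,0,0],
    [0,0,0],
    [0,0,0],
    [0,0,0],
    [0,0,0],
    [0,0,0],
    [0,0,0],
    [0,0,0],
    [0,0,0],
    [0,0,0],
  ],
  claw=[0.3,0.3,0.3,0.3,0.3,0.3,0.3,0.3,0.3,0.3],
)

```text
time_s: 24.2
tcp_pos: [0.535, -0.1059, 0.0669]
eef_rot: [180.0, 0.0, -2.8]
contact_force: [-0.6, -0.4, 1.0]
gripper_width: 0.0433
gripper_force: 40.0
```

```bash
cat > fit.py <<'E'
from h import *
from scipy.optimize import least_squares
F=[];Pz=[];O=[]
for i in range(6):
    st=r.get_state();c=r.capture('wrist');F.append(np.r_[st['contact_force'],st['moment']]);Pz.append(st['tcp_pos'])
    H=np.array(c['hand_eye']);hsv=cv2.cvtColor(c['pixels'],cv2.COLOR_RGB2HSV);h,sa,v=[hsv[...,i] for i in range(3)]
    o=[]
    for m,xl,yr in [((h>5)&(h<18)&(sa>150)&(v>60),.0445,(-.009,.009)),((h>50)&(h<75)&(sa>120),.036,(-.027,-.017)),((h>50)&(h<75)&(sa>120),.036,(.017,.027))]:
        P,uv=cloud(c,H,m);k=P[(P[:,0]>xl)&(P[:,0]<.059)&(P[:,1]>yr[0])&(P[:,1]<yr[1])&(abs(P[:,2]+.008)<.03)]
        o+=list(least_squares(lambda p:np.hypot(k[:,0]-p[0],k[:,2]-p[1])-.011,[.049,-.006],loss='soft_l1',f_scale=.0005).x*1e3)
    P,uv=cloud(c,H,(h>5)&(h<18)&(sa>150)&(v>60));pl=P[(P[:,0]>.005)&(P[:,0]<.026)&(abs(P[:,2])<.04)]
    O.append(o+list(np.degrees(np.linalg.lstsq(np.c_[pl[:,:2],np.ones(len(pl))],pl[:,2],rcond=None)[0][:2])))
print('F',np.mean(F,0).round(2),'tcp',np.mean(Pz,0).round(4),st['eef_rot'].round(2),st['time_s'],st['gripper_width'])
print('leaf xz, L xz, R xz, slopes',np.mean(O,0).round(2))
E
python3 fit.py
```

```text
F [-0.87 -0.16  1.28 -0.17  0.24 -0.  ] tcp [ 0.535  -0.1059  0.0669] [180.    -0.    -2.78] 24.45 0.04354732887404951
leaf xz, L xz, R xz, slopes [ 4.840e+01 -6.740e+00  4.857e+01 -6.820e+00  4.869e+01 -6.800e+00
 -2.600e-01 -1.000e-02]
```

Aligned within about 0.2 mm in x and 0.1 mm in z, about 0.3° off level, still gripped and resting lightly. Handing in.

```bash
python3 -c "
from plant import r
print(r.close_job())"
```

```text
the job is handed in; nothing more can be done
None
```

The blue hinge is in the grey tote. The orange leaf is seated between the green knuckles and still gripped, its hole within about 0.2 mm of theirs and about 0.3° off level; handed in at about 24.5 s, with no judge's verdict returned.

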